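Load a bag-handle bar into the wrapping jig

ROBOT

A 6-joint arm with a two-finger parallel gripper is mounted at the origin on the work surface. World frame = base frame: x ahead of the robot, y to its left, z up, the work surface at z = 0. Lengths are in m, angles in rad, forces in N, time in s.
With the tool pointing down it reaches from about 0.25 to 0.775 m from the base axis. Payload 4 kg.
Tool frame: the origin (TCP) lies midway between the tips of the shut fingers; the grasp point (between the pads) lies 19 mm behind it; x points along the fingers, z is the direction in which the jaws open and shut, and the axes are right-handed (so a half turn about x gives the same grasp; the last joint's range is limited). The gripper opens to 94 mm and grips with 3 to 60 N. Pads are 16 mm wide; open, the fingers measure 119 mm over their backs; the gripper's body (75 mm by 177 mm) begins 78 mm behind the grasp point.
Start: joints at [-1.218, 0.087, 1.371, -0, 1.684, -0.103], TCP at [0.242, -0.494, 0.206] pointing down, gripper open.
Joint ranges: [-3.1, 3.1], [-0.76, 2.03], [0.27, 2.55], [-1.08, 4.22], [0.17, 2.65], [-2.57, 2.57]. Speed limits (rad/s): [2.79, 2.79, 3.14, 3.14, 3.14, 3.14].

INTERFACE

Orientations are given as [roll, pitch, yaw] about the fixed x, y, z axes, in that order (R = Rz(yaw) Ry(pitch) Rx(roll)).
In Python, from workcell import status, optics, job, finder gives the robot as it stands. The module is installed in compiled form; this text tells all that it offers.
- The arm moves only by the shell command python3 -m pendant 'ROWS' [OPENING] [FORCE]. ROWS is JSON, a list of rows, each a list of 2 entries, a list of its own where there are three numbers: the shift along the tool's x, y, z in m, then the turn about the tool's x in rad. In form: [[[x, y, z], turn], ...]. A call has 1 to 20 rows; each row is the pose to reach, as a shift and turn from the pose commanded when the call began, along the tool's axes at that moment; what a row does not reach only later rows make up. A row lasts 1/12 s, in which the tool goes at most 41.7 mm and 7.16 degrees, less where a joint would pass 70% of its speed; a pose out of reach is approached as far as the arm can. A call with a gripper value outside its range is refused whole. OPENING is the opening, from -1 (shut) to 1 (fully open), so that 0 is half open, set as the call begins (- or left out, the last holds). The fingers move at their own pace and stop on an object; FORCE is the grip in N (left out, the last holds). Time passes only in rows, so rows that repeat a pose let the fingers close. It gives the time, the measured TCP pose, the force and the opening at its end, in the units of the state.
- status.get_state(): the state, without advancing time (a new reading comes with each control period).
- optics.snapshot(name): name is "scene" or "top"; returns the picture (400x640x3 uint8, red, green, blue); there is no depth.
- optics.camera_info(name): a dict with "intrinsics" (3x3 intrinsics, pixels), "dist" ([k1, k2, p1, p2, k3] as OpenCV has them; the pictures are not rectified), "pose" (4x4, takes a point from camera to world coordinates). Camera axes: x right, y down, z forward; pixel columns grow to the right and rows downward; lengths in m; the calibration is good to about 2 mm. A picture is of the moment at which its call begins. camera_info takes no time and is no camera call.
- job.finish_job(): hands the job in, once; it reports no verdict.
Trained networks look in the newest picture that a camera, given by its name, has taken for a name from the list of things; names that differ only in an ending like _2 or _b are one class to them, and where a whole thing is asked for, a point or a joint stands for the part that bears it (a point fixed in the world has none). Each returns a list of dicts, best first, with "score" (0 to 1); they miss things now and then, are a little off and sometimes report something else, mostly with a low value. They report only what shows in the picture. A call takes as long as a camera call. They do not tell look-alikes from the thing itself.
- finder.silhouettes(target, camera): "mask" (400x640 bool, what is visible of it) and "centre" ([column, row] in pixels, amid what is visible of it).
The state is a dict: "clock": time; "qpos": joint angles; "dq": joint speeds; "effort": joint torques, N m; "position": TCP position; "tool_rot": TCP orientation; "wrist_force": force on the tool from outside, world axes, zero at the start; "torque": the same for the moment, N m; "gripper_width": finger opening in m.
Only numpy, scipy, OpenCV 4.12 (cv2) and the standard library are available. Lean on these libraries where they do the work, as an engineer would, in place of code of your own. Each camera call takes 0.05 s, during which the arm holds its last target. There are 200 camera calls.

TASK

Load the light wooden handle bar with brass ends from the rack into the wrapping jig: lay it in the two V rests between the centres and let go of it. Then slide the tailstock up until both centres are fully home in the bar's ends, and only then press the tailstock's red-balled lever all the way down to lock it. Leave the dark bar in its place in the rack and do not knock over the jar.

Things in the scene. Friction and masses are not known exactly. Their poses are not given: they have to be found in the camera images.
- bar: Light wooden round bar, 160 mm long, 24 mm diameter, about 0.14 kg, with an 18 mm long brass ferrule at each end, bored 14 mm wide and 18 mm deep. Ends alike; either may face the headstock. Origin at its middle on its axis, x along its length (may be rolled about it). Lies in one of the rack's two pairs of V notches, axis 52 mm above the table, its middle free to be gripped.
- bar_end_a (a point): Centre of the bar's end face at its +x end, 80 mm from the bar's origin.
- bar_end_b (a point): Centre of the bar's end face at its -x end, 80 mm from the bar's origin.
- dark_bar: Dark wooden bar with dark steel ends, 140 mm long, 24 mm diameter, origin and axes as for the bar. It lies in the rack's other pair of notches, parallel to the light bar, 75 mm away from axis to axis. Not to be used.
- rack: Fixed low wooden rack, 150 x 140 mm, board 15 mm thick, with V notches (tops about 51 mm high, 50 mm either side of the rack's middle) for two bars lying along its x axis at y = -37.5 and +37.5 mm. Origin under its centre, on the table.
- jig: Fixed wrapping jig: grey bed 100 (x) by 400 (y) mm, 28 high; origin under its centre on the table. Line of centres along its y, 85 mm up. Blue fixed headstock at +y (y 140 to 190 mm, 112 high), its 16 mm steel cone pointing to -y, tip at y = 124. Blue sliding tailstock at the -y end. Two aluminium V rests, 10 mm thick, tops 82 mm up, at y = -10 and +80. The robot is on its -x side.
- rest_mid (a point): Midpoint of the axis that a bar lying in the two V rests has: jig y = 35 mm, 83.5 mm above the table (1.5 mm below the line of centres; the cones lift the bar that much as they go home). Axes as the jig's. With the bar's middle here its end is 9 mm short of the headstock's tip; 26 to 56 mm are to spare between the two tips in all, by the tailstock's start.
- head_seat (a point): Point on the line of centres, fixed to the jig (y = 132.2 mm), where the centre of the bar's end face lies when the headstock's cone is fully home in it; 8.2 mm behind the cone's tip.
- tail_seat (a point): The same point for the tailstock's cone, moving with the tailstock; 8.2 mm behind the tip of its cone.
- tail_back (a point): Point on the tailstock's flat back face (its -y side), on the line of centres 85 mm above the table. The blue block is 70 mm wide (x), 60 mm long (y) and 112 mm high; this is the face to push on, towards +y of the jig. The bed behind it is free.
- tailstock (a joint): Slide of the tailstock along the jig's +y (m): 0 is fully back, about 0.072 when the bar is home on both centres, 0.080 is the end stop. It stays where it is left; sliding it takes about 5 N, pushing along the loose bar about 1 N more, and it stops firmly when the bar is home (pushing with 12 to 20 N is enough).
- lever (a joint): Lock lever on the tailstock's -x side (rad): 0 is raised about 26 degrees above level, 0.9 is fully down (26 degrees below level) against its stop. It swings down in a plane square to the slide, stays where it is left and needs about 2 N at the ball.
- lever_ball (a point): Centre of the red ball, 22 mm diameter, at the end of the lever, 70 mm from the lever's hinge.
- lever_hinge (a point): The lever's hinge, on the jig's -x side of the tailstock, 80 mm above the table; the hinge line is parallel to the jig's y axis and the lever points to the jig's -x.
- jar: Amber glass jar with black lid, 52 mm diameter, 65 mm high, standing on the table beside the jig; origin under its centre.
There are look-alikes about, which are no part of the job. Leave any turquoise look-alike of the bar alone.

How it is judged:
On the way, in this order (a step that is already met when the one before it is completed fails the run):
1. the light bar lies in the two V rests between the centres, let go, with the lever still up (distance between bar and rest_mid below 0.04 m and x of bar in the frame of jig between -0.004 and 0.004 m and z of bar in the frame of jig between 0.079 and 0.0875 m and angle between the x axis of bar and the y axis of jig, either way round below 0.06 rad and contact force between the fingers and bar below 0.05 N and value of joint lever below 0.5 rad), for 0.2 s.
2. the tailstock has been slid up and both centres are fully home in the bar's ends, with the lever still up (((distance between bar_end_a and head_seat below 0.003 m and distance between bar_end_b and tail_seat below 0.003 m) or (distance between bar_end_b and head_seat below 0.003 m and distance between bar_end_a and tail_seat below 0.003 m)) and value of joint lever below 0.5 rad), for 0.2 s.
3. the lever is pressed all the way down (value of joint lever above 0.75 rad), for 0.1 s.
At the end, for the whole second after the job is handed in: The bar is at rest between the centres with each end's centre within 3 mm of its fully-home point on the headstock's and tailstock's centre, the lever is down past 0.75 of its 0.9 rad, and the dark bar is within 30 mm of where it began (((distance between bar_end_a and head_seat below 0.003 m and distance between bar_end_b and tail_seat below 0.003 m) or (distance between bar_end_b and head_seat below 0.003 m and distance between bar_end_a and tail_seat below 0.003 m)) and value of joint lever above 0.75 rad and linear speed of bar below 0.02 m/s and distance of dark_bar from where it was at the start of the episode below 0.03 m); the robot touches nothing.
It fails at once if the dark bar is moved more than 30 mm (distance of dark_bar from where it was at the start of the episode above 0.03 m).
It fails at once if the jar is knocked over (angle between jar's own z axis and vertical above 0.6 rad).
It also fails if it takes over 54 s, if anything falls off the work surface, if the arm or the gripper's body presses on something with over 40 N, if the wrist force passes 120 N, or if a joint passes its speed limit or range.

## Working session

There is one attempt and no reset: what is moved stays moved. The work goes in short steps, Python scripts to look and compute and a shell command to move; the robot and the scene stay as the last step left them, time stands still between calls to the robot, and variables do not carry over. Pictures are saved under pics/ and viewed, about 8 in all and at most 12, crops included, and the job is handed in when it is done.

```bash
mkdir -p pics; python3 - <<'E'
from workcell import status, optics, job, finder
import cv2,numpy as np
np.set_printoptions(precision=4,suppress=True)
print(status.get_state())
for c in("scene","top"):
    im=optics.snapshot(c); cv2.imwrite(f"pics/{c}0.png",im[...,::-1]); 
    i=optics.camera_info(c); print(c,i)
    for t in("bar","dark_bar","rack","jig","tail_back","lever_ball","jar"):
        for r in finder.silhouettes(t,c)[:3]: print(t,round(r["score"],2),r["centre"],r["mask"].sum())
a=[cv2.imread(f"pics/{c}0.png") for c in("scene","top")]
E
```

```text
{'clock': 0.0, 'qpos': array([-1.2181,  0.088 ,  1.3722, -0.    ,  1.6836, -0.1031]), 'dq': array([ 0.0021, -0.0022,  0.0008, -0.0004,  0.0017, -0.0001]), 'effort': array([  0.0004, -34.0184, -30.2424,   0.0717,   0.0331,  -0.0002]), 'position': array([ 0.2419, -0.4933,  0.2043]), 'tool_rot': array([3.0459, 1.5686, 1.9308]), 'wrist_force': array([-0.4769, -0.5741,  0.1958]), 'torque': array([ 0.0227, -0.0048, -0.0007]), 'gripper_width': 0.09400871367173276}
scene {'intrinsics': array([[479.191 ,   0.    , 317.5892],
       [  0.    , 479.191 , 200.989 ],
       [  0.    ,   0.    ,   1.    ]]), 'dist': array([0.0153, 0.    , 0.    , 0.    , 0.    ]), 'pose': array([[-0.4954,  0.7269, -0.4756,  1.0984],
       [ 0.8686,  0.4083, -0.2807,  0.3899],
       [-0.0098, -0.5522, -0.8337,  1.1737],
       [ 0.    ,  0.    ,  0.    ,  1.    ]])}
bar 0.89 [233.2, 172.3] 419
bar 0.62 [263.4, 126.0] 380
bar 0.25 [223.1, 173.4] 1429
dark_bar 0.9 [206.7, 161.6] 352
rack 0.86 [222.6, 177.9] 1386
jig 0.9 [350.4, 276.7] 6521
jig 0.62 [207.1, 161.5] 349
tail_back 0.65 [312.8, 242.6] 1265
tail_back 0.56 [352.4, 277.7] 6357
jar 0.56 [465.0, 218.4] 419
top {'intrinsics': array([[414.8108,   0.    , 312.939 ],
       [  0.    , 414.8108, 199.8181],
       [  0.    ,   0.    ,   1.    ]]), 'dist': array([-0.0258,  0.    ,  0.    ,  0.    ,  0.    ]), 'pose': array([[-0.0296, -0.998 ,  0.0554,  0.4137],
       [-0.9994,  0.0284, -0.0213,  0.025 ],
       [ 0.0197, -0.056 , -0.9982,  1.1958],
       [ 0.    ,  0.    ,  0.    ,  1.    ]])}
bar 0.95 [405.0, 193.5] 499
dark_bar 0.69 [431.5, 189.2] 446
rack 0.92 [415.2, 192.6] 1654
rack 0.3 [241.0, 163.1] 5328
jig 0.68 [239.8, 160.2] 5309
jig 0.44 [406.5, 190.1] 494
tail_back 0.64 [284.7, 164.1] 953
lever_ball 0.67 [286.0, 168.0] 933
lever_ball 0.52 [280.8, 193.3] 126
jar 0.74 [242.2, 159.2] 5317
jar 0.63 [171.3, 267.1] 385
jar 0.51 [280.7, 192.7] 113
```

View pics/scene0.png

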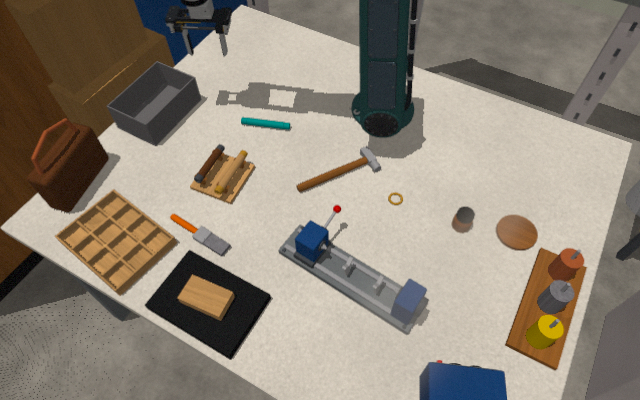

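View pics/top0.png

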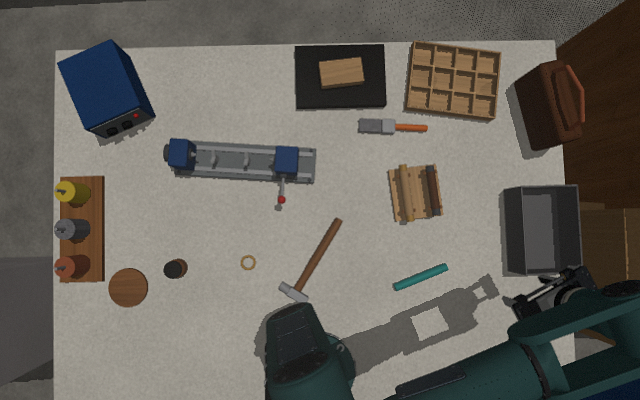

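The light bar is at scene (233,172) / top (405,193), with brass ends, in the rack. The dark bar is beside it at scene (208,161) / top (433,190). The turquoise look-alike lies loose on the table at scene (265,123) / top (420,277). I'll take the light bar in the rack and confirm it in enlarged crops.

```bash
python3 - <<'E'
import cv2
a=cv2.imread("pics/top0.png")[125:225,155:450]; cv2.imwrite("pics/top0c.png",cv2.resize(a,None,fx=2.7,fy=2.7,interpolation=cv2.INTER_CUBIC))
a=cv2.imread("pics/scene0.png")[140:335,185:435]; cv2.imwrite("pics/scene0c.png",cv2.resize(a,None,fx=3,fy=3,interpolation=cv2.INTER_CUBIC))
E
cat > h.py <<'E'
import numpy as np,cv2
from workcell import status, optics, job, finder
np.set_printoptions(precision=4,suppress=True)
def ray(c,uv):
    i=optics.camera_info(c); p=cv2.undistortPoints(np.float64(uv).reshape(-1,1,2),i["intrinsics"],i["dist"])[:,0]
    d=np.c_[p,np.ones(len(p))]@i["pose"][:3,:3].T; return i["pose"][:3,3],d
def onz(c,uv,z):
    o,d=ray(c,uv); return o+d*((z-o[2])/d[:,2])[:,None]
def proj(c,P):
    i=optics.camera_info(c); M=np.linalg.inv(i["pose"]); r=cv2.Rodrigues(M[:3,:3])[0]
    return cv2.projectPoints(np.float64(P),r,M[:3,3],i["intrinsics"],i["dist"])[0][:,0]
E
python3 - <<'E'
from h import *
for c in("top","scene"):
    im=optics.snapshot(c)
    for t,z in(("bar",.055),("dark_bar",.055)):
        r=finder.silhouettes(t,c)[0]; ys,xs=np.nonzero(r["mask"]); p=onz(c,np.c_[xs,ys],z)
        m=p.mean(0); u,s,v=np.linalg.svd(p-m,full_matrices=False); q=(p-m)@v[0]
        print(c,t,r["score"],m,v[0],np.degrees(np.arctan2(v[0][1],v[0][0])),q.min(),q.max(), m+v[0]*(q.min()+q.max())/2)
E
```

```text
top bar 0.69 [ 0.493  -0.2573  0.055 ] [-0.9943 -0.1063 -0.    ] -173.89935098725059 -0.07750854496440597 0.08264198254209419 [ 0.4904 -0.2576  0.055 ]
top dark_bar 0.55 [ 0.4995 -0.3319  0.055 ] [-0.9956 -0.094  -0.    ] -174.60546921036158 -0.06612096311349101 0.06955801008869592 [ 0.4978 -0.3321  0.055 ]
scene bar 0.82 [ 0.2827 -0.2738  0.055 ] [ 0.3247 -0.9458 -0.    ] -71.05171582303227 -0.07362384172676563 0.07917049883919695 [ 0.2836 -0.2765  0.055 ]
scene dark_bar 0.84 [ 0.497  -0.3348  0.055 ] [ 0.9943  0.1071 -0.    ] 6.145849606157053 -0.07440471294215172 0.07531603414618529 [ 0.4974 -0.3347  0.055 ]
```

View pics/top0c.png

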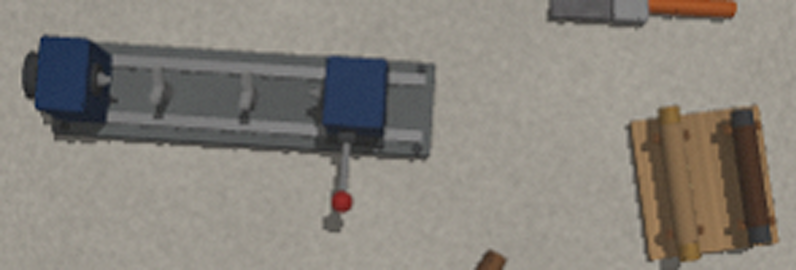

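View pics/scene0c.png

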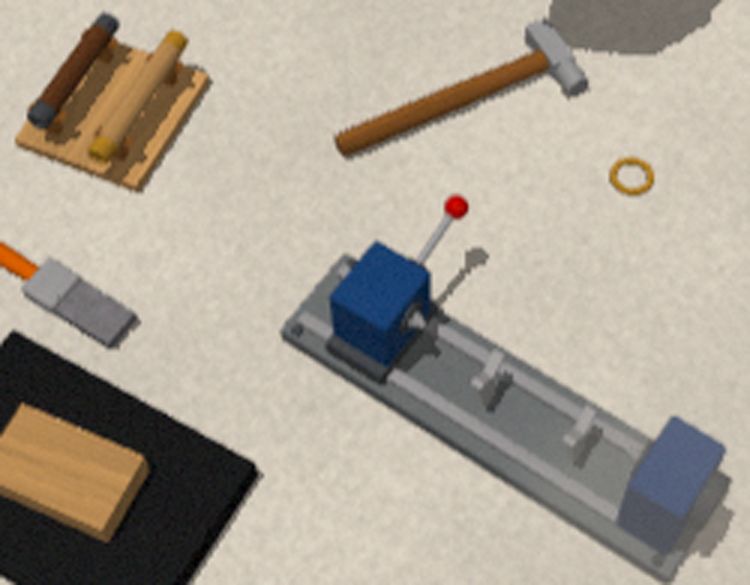

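```bash
cat > fit.py <<'E'
from h import *
from scipy.optimize import least_squares
# (cam, crop px, jig point, moves with tailstock)
T=lambda u,v:("top",[(u+.5)/2.7-.5+155,(v+.5)/2.7-.5+125])
S=lambda u,v:("scene",[(u+.5)/3-.5+185,(v+.5)/3-.5+140])
D=[(T(434,64),(.05,-.2,.028),0),(T(429,158),(-.05,-.2,.028),0),
(T(329,57),(.035,.06,.112),1),(T(387,59),(.035,0,.112),1),(T(383,132),(-.035,0,.112),1),(T(324,127),(-.035,.06,.112),1),
(T(41,37),(.035,.19,.112),0),(T(85,40),(.035,.14,.112),0),(T(37,110),(-.035,.19,.112),0),
(T(158,90),(0,.08,.075),0),(T(247,93),(0,-.01,.075),0),
(S(282,330),(.05,-.2,.028),0),(S(345,255),(-.05,-.2,.028),0),
(S(677,417),(-.035,.14,.112),0),(S(723,450),(-.035,.19,.112),0),
(S(378,242),(-.035,0,.112),1),(S(430,277),(-.035,.06,.112),1),(S(331,290),(.035,0,.112),1)]
def W(q,P):
    x,y,a=q[:3]; P=np.array(P); c,s=np.cos(a),np.sin(a)
    return np.c_[x+c*P[:,0]-s*P[:,1],y+s*P[:,0]+c*P[:,1],P[:,2]]
J=np.array([d[1] for d in D]); m=np.array([d[2] for d in D]); uv=np.array([d[0][1] for d in D]); cam=np.array([d[0][0] for d in D])
def res(q):
    P=J.copy(); P[:,1]+=m*q[3]; P=W(q,P); r=np.zeros_like(uv)
    for c in("top","scene"): r[cam==c]=proj(c,P[cam==c])-uv[cam==c]
    return r.ravel()
if __name__=="__main__":
    f=least_squares(res,[.5,.2,0,-.16],loss="soft_l1"); print(f.x,np.degrees(f.x[2])); print(res(f.x).reshape(-1,2).round(1).tolist())
    q=f.x; np.save("q.npy",q)
    ims=[]
    for c in("top","scene"):
        im=cv2.imread(f"pics/{c}0.png"); im=cv2.resize(im,None,fx=3,fy=3,interpolation=cv2.INTER_CUBIC)
        def poly(P,col): 
            p=((proj(c,W(q,P))+.5)*3-.5)*8; cv2.polylines(im,[p.astype(int)],True,col,1,cv2.LINE_AA,3)
        R=lambda hx,y0,y1,z:[(-hx,y0,z),(hx,y0,z),(hx,y1,z),(-hx,y1,z)]
        poly(R(.05,-.2,.2,.028),(0,255,0)); poly(R(.035,.14,.19,.112),(0,255,255)); poly(R(.035,q[3],q[3]+.06,.112),(0,255,255)); poly([(0,.124,.085),(0,q[3]+.076,.085)],(0,0,255))
        ims.append(im[380:580,470:970] if c=="top" else im[580:1010,830:1310])
    cv2.imwrite("pics/fit_t.png",cv2.resize(ims[0],(800,320)));cv2.imwrite("pics/fit_s.png",ims[1])
    for P in [(0,.035,.0835),(-.035,q[3],.085)]: print(P,W(q,[P]))
    # bar/ball
    print("ball", onz("top",[T(342,201)[1]],.111), onz("scene",[S(456,207)[1]],.111))
    for c,a,b in(("top",T(670,109),T(688,258)),("scene",S(177,38),S(103,152))): print(onz(c,[a[1],b[1]],.055))
E
python3 fit.py; python3 -c "
import cv2,numpy as np
a=cv2.imread('pics/fit_t.png');b=cv2.imread('pics/fit_s.png');b=cv2.resize(b,None,fx=.64,fy=.64);c=np.zeros((275,800,3),'uint8');c[:,:b.shape[1]]=b[:275];cv2.imwrite('pics/fit.png',np.vstack([a,c]))"
```

```text
[ 0.5947  0.1903 -0.0912 -0.1522] -5.222762361897578
[[0.7, -0.6], [0.4, -0.4], [-0.7, -0.8], [0.6, -0.1], [0.3, -0.8], [-0.6, -0.3], [-1.1, -0.2], [1.5, -0.1], [-1.9, -0.8], [-0.6, -1.7], [-0.5, -0.8], [-0.1, -2.4], [0.7, -3.6], [-0.5, -2.3], [2.8, -2.2], [-0.1, -2.9], [1.7, -3.3], [-0.4, 0.5]]
(0, 0.035, 0.0835) [[0.5979 0.2252 0.0835]]
(-0.035, np.float64(-0.1522486035003356), 0.085) [[0.546  0.0419 0.085 ]]
ball [[0.4781 0.0844 0.111 ]] [[0.4886 0.0879 0.111 ]]
[[ 0.5668 -0.2524  0.055 ]
 [ 0.4129 -0.2645  0.055 ]]
[[ 0.4166 -0.2674  0.055 ]
 [ 0.566  -0.2495  0.055 ]]
```

View pics/fit.png

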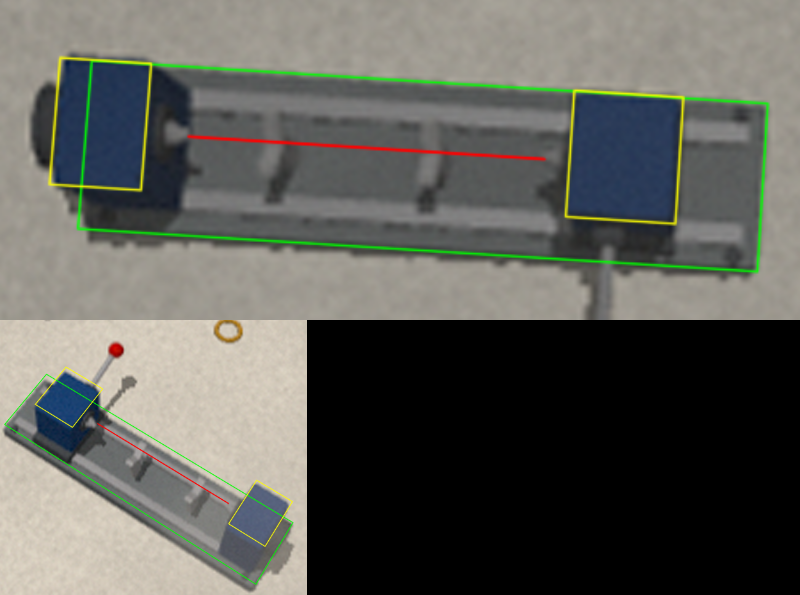

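```bash
python3 - <<'E'
from fit import *
from scipy.spatial.transform import Rotation as Ro
R=Ro.from_euler("xyz",[3.0459,1.5686,1.9308]).as_matrix(); print(R)
for c in("top","scene"):
    k=np.repeat(cam==c,2); f=least_squares(lambda q:res(q)[k],[.59,.19,-.09,-.16],loss="soft_l1"); print(c,f.x,f.fun.round(1).tolist(),W(f.x,[(0,.035,.0835)]))
E
```

```text
[[-0.0008  0.898   0.4401]
 [ 0.0021  0.4401 -0.898 ]
 [-1.      0.0002 -0.0022]]
top [ 0.5932  0.1896 -0.0908 -0.1517] [1.0, -0.1, 0.7, 0.1, -0.6, -0.2, 0.7, 0.5, 0.5, -0.2, -0.5, 0.2, -0.9, 0.5, 1.8, 0.5, -1.6, -0.2, -0.4, -1.2, -0.2, -0.2] [[0.5963 0.2245 0.0835]]
scene [ 0.6012  0.1928 -0.0879 -0.1513] [-0.7, 0.1, 0.1, -1.3, -0.6, 0.1, 2.9, 0.2, -0.4, -0.4, 1.5, -0.7, -0.7, 3.2] [[0.6043 0.2277 0.0835]]
```

```bash
python3 -m pendant '[[[0.03,0.16,-0.05],0.18],[[0.03,0.16,-0.05],0.18],[[0.03,0.16,-0.05],0.18],[[0.03,0.16,-0.05],0.18],[[0.03,0.16,-0.05],0.18],[[0.086,0.326,-0.102],0.353],[[0.086,0.326,-0.102],0.353],[[0.086,0.326,-0.102],0.353],[[0.086,0.326,-0.102],0.353],[[0.086,0.326,-0.102],0.353],[[0.086,0.326,-0.102],0.353],[[0.086,0.326,-0.102],0.353],[[0.086,0.326,-0.102],0.353]]' 0 20
python3 - <<'E'
from h import *
from scipy.spatial.transform import Rotation as Ro
s=status.get_state(); print(s["clock"],s["position"],Ro.from_euler("xyz",s["tool_rot"]).as_matrix(),s["gripper_width"])
t=s["position"]; 
for c,(a,b,d,e) in {"top":(130,280,330,500),"scene":(90,240,150,320)}.items():
    im=optics.snapshot(c); o=cv2.resize(im[a:b,d:e,::-1],None,fx=2.3,fy=2.3,interpolation=cv2.INTER_CUBIC)
    for p,col in((t,(0,0,255)),((.490,-.2585,.052),(0,255,0))):
        u=proj(c,[p])[0]; print(c,u); cv2.circle(o,tuple(int(v) for v in ((u-[d,a]+.5)*2.3)),3,col,-1)
    cv2.imwrite(f"pics/a_{c}.png",o)
cv2.imwrite("pics/a.png",np.hstack([cv2.imread("pics/a_top.png"),cv2.imread("pics/a_scene.png")]))
E
```

```text
clock: 2.18
position: [0.4896, -0.2598, 0.12]
tool_rot: [-0.06, 1.57, -1.529]
wrist_force: [-0.7, 0.4, 0.3]
gripper_width: 0.0466
2.1833 [ 0.4896 -0.2598  0.12  ] [[ 0.      0.9948  0.1021]
 [-0.0012  0.1021 -0.9948]
 [-1.     -0.0001  0.0012]] 0.04660322425217735
top [412.7185 190.8195]
top [405.9119 192.5779]
scene [227.9614 156.2576]
scene [232.0854 171.1258]
```

View pics/a.png

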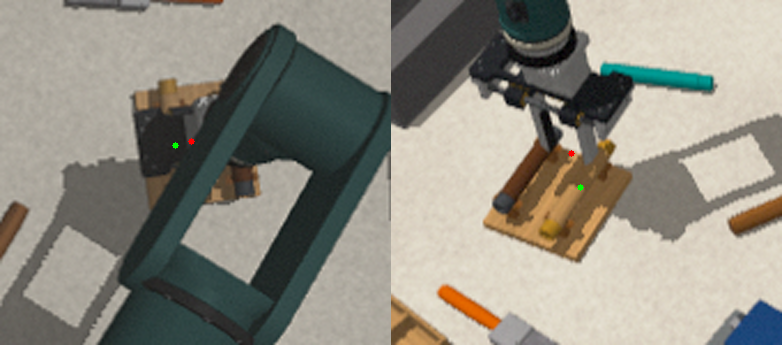

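The crops show the fingers above the middle of the light bar: scene green dot at crop (580,187) is on the bar and the left finger is clear of the dark bar. Next I descend and grip.

```bash
python3 -m pendant '[[[0.03,0,-0.001],0],[[0.06,0,-0.001],0],[[0.08,0,-0.001],0],[[0.087,0,-0.001],0],[[0.087,0,-0.001],0],[[0.087,0,-0.001],0]]' && python3 -m pendant '[[[0,0,0],0],[[0,0,0],0],[[0,0,0],0],[[0,0,0],0],[[0,0,0],0],[[0,0,0],0]]' -1 20 && python3 -m pendant '[[[-0.03,0,0],0],[[-0.07,0,0],0],[[-0.11,0,0],0],[[-0.13,0,0],0],[[-0.13,0,0],0],[[-0.13,0,0],0]]'
```

```text
clock: 2.78
position: [0.49, -0.2589, 0.0336]
tool_rot: [0.783, 1.569, -0.687]
wrist_force: [0.7, -1.4, 0.8]
gripper_width: 0.047
clock: 3.28
position: [0.4909, -0.2601, 0.0342]
tool_rot: [0.422, 1.565, -1.046]
wrist_force: [0.3, -5.6, 2.3]
gripper_width: 0.0236
clock: 3.78
position: [0.4903, -0.2575, 0.1634]
tool_rot: [1.236, 1.569, -0.232]
wrist_force: [0.7, 0.8, -1.5]
gripper_width: 0.0238
```

```bash
python3 -m pendant '[[[0,0.012,-0.035],-0.1],[[0,0.025,-0.072],-0.2],[[0,0.037,-0.108],-0.31],[[0,0.049,-0.145],-0.42],[[0,0.061,-0.182],-0.53],[[0,0.074,-0.218],-0.64],[[0,0.086,-0.255],-0.75],[[0,0.098,-0.29],-0.86],[[0.013,0.11,-0.327],-0.97],[[0.013,0.122,-0.363],-1.08],[[0.013,0.134,-0.4],-1.19],[[0.013,0.147,-0.436],-1.3],[[0.013,0.159,-0.471],-1.377],[[0.013,0.159,-0.471],-1.377],[[0.013,0.159,-0.471],-1.377],[[0.013,0.159,-0.471],-1.377],[[0.013,0.159,-0.471],-1.377],[[0.013,0.159,-0.471],-1.377]]'
python3 - <<'E'
from fit import *
from scipy.spatial.transform import Rotation as Ro
s=status.get_state(); R=Ro.from_euler("xyz",s["tool_rot"]).as_matrix(); print(s["clock"],s["position"],R,s["gripper_width"])
t=s["position"]-.019*R[:,0]
for c,(a,b,d,e) in {"top":(110,220,150,330),"scene":(150,350,270,450)}.items():
    im=optics.snapshot(c); k=4; o=cv2.resize(im[a:b,d:e,::-1],None,fx=k,fy=k,interpolation=cv2.INTER_CUBIC)
    for q in (-.08,.08):
        u=proj(c,[t+q*R[:,1]])[0]; cv2.circle(o,tuple(int(v) for v in ((u-[d,a]+.5)*k)),3,(0,0,255),1)
    print(c,[ (r["score"],r["centre"]) for r in finder.silhouettes("bar",c)[:2]])
    cv2.imwrite(f"pics/b_{c}.png",o if c=="top" else cv2.resize(o,None,fx=.75,fy=.75))
E
```

```text
clock: 5.28
position: [0.5992, 0.2255, 0.1487]
tool_rot: [-2.604, 1.569, -2.697]
wrist_force: [-0.7, 0.2, -1.9]
gripper_width: 0.0237
5.2833 [0.5992 0.2255 0.1487] [[-0.0014  0.093   0.9957]
 [-0.0007  0.9957 -0.093 ]
 [-1.     -0.0008 -0.0014]] 0.02369658894858983
top [(0.84, [423.2, 274.5]), (0.6, [243.2, 153.4])]
scene [(0.78, [265.1, 126.8]), (0.7, [381.7, 264.8])]
```

View pics/b_scene.png

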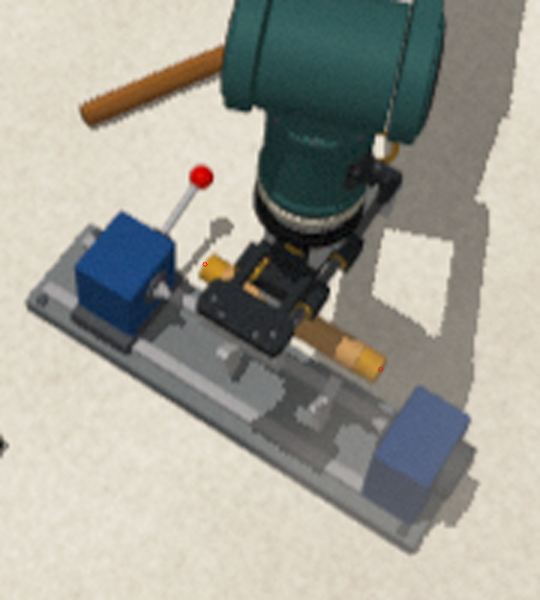

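View pics/b_top.png

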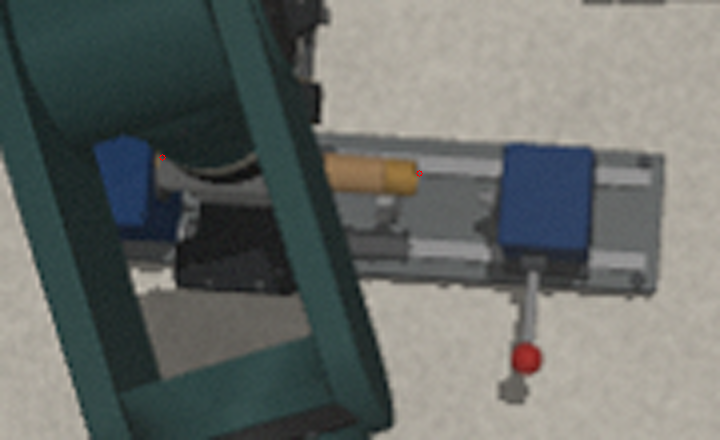

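Both views agree to about 2 mm after correcting with the held bar: the bar sits above the rests and between the centres. I'm lowering it.

```bash
python3 -m pendant '[[[0.025,0,0.001],0],[[0.05,0,0.001],0],[[0.07,0,0.001],0],[[0.078,0,0.001],0],[[0.081,0,0.001],0],[[0.081,0,0.001],0],[[0.081,0,0.001],0]]' && python3 -m pendant '[[[0.001,0,0],0],[[0.002,0,0],0],[[0.003,0,0],0],[[0.003,0,0],0],[[0.003,0,0],0]]'
python3 - <<'E'
from h import *
print(status.get_state()["position"],status.get_state()["wrist_force"])
a,b,d,e=200,310,300,430
im=optics.snapshot("scene"); cv2.imwrite("pics/c.png",cv2.resize(im[a:b,d:e,::-1],None,fx=5,fy=5,interpolation=cv2.INTER_CUBIC))
E
```

```text
clock: 6.07
position: [0.6013, 0.2271, 0.0698]
tool_rot: [0.413, 1.569, 0.322]
wrist_force: [0.4, -0.7, -1.3]
gripper_width: 0.0236
clock: 6.48
position: [0.6012, 0.2271, 0.0662]
tool_rot: [0.285, 1.569, 0.194]
wrist_force: [0.3, -0.5, -0.2]
gripper_width: 0.0234
[0.6012 0.2271 0.0662] [ 0.2552 -0.5044 -0.1657]
```

View pics/c.png

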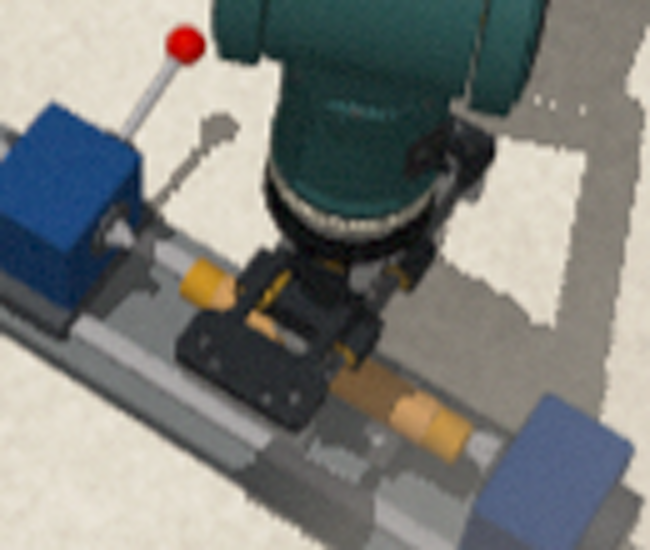

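The bar is in line with both cones and the V rests are starting to take its weight. I'll release it and rise straight up.

```bash
python3 -m pendant '[[[0.001,0,0],0],[[0.001,0,0],0],[[0.001,0,0],0],[[0.001,0,0],0],[[0.001,0,0],0],[[0.001,0,0],0]]' 0.1 && python3 -m pendant '[[[-0.02,0,0],0],[[-0.05,0,0],0],[[-0.09,0,0],0],[[-0.13,0,0],0],[[-0.17,0,0],0],[[-0.17,0,0],0],[[-0.17,0,0],0]]'
python3 - <<'E'
from h import *
from scipy.spatial.transform import Rotation as Ro
s=status.get_state(); print(s["position"],s["qpos"],Ro.from_euler("xyz",s["tool_rot"]).as_matrix())
E
```

```text
clock: 7.03
position: [0.6006, 0.2269, 0.0644]
tool_rot: [-2.147, 1.571, -2.238]
wrist_force: [-0.4, -0.6, -0.3]
gripper_width: 0.0516
clock: 7.62
position: [0.6022, 0.2274, 0.2391]
tool_rot: [0.36, 1.562, 0.269]
wrist_force: [-0.5, -0.3, -0.5]
gripper_width: 0.0516
[0.6022 0.2274 0.2391] [ 0.2731  0.2901  1.0684 -0.      1.7745  0.364 ] [[ 0.0082  0.0908  0.9958]
 [ 0.0023  0.9959 -0.0909]
 [-1.      0.003   0.008 ]]
```

```bash
python3 -m pendant '[[[0,-0.04,0],0],[[0,-0.08,0],0],[[0,-0.12,0],0],[[0,-0.16,0],0],[[0,-0.2,0],0],[[0,-0.226,0],0],[[0.03,-0.226,0],0],[[0.07,-0.226,0],0],[[0.11,-0.226,0],0],[[0.15,-0.226,0],0],[[0.166,-0.226,0],0],[[0.166,-0.226,0],0],[[0.166,-0.226,0],0]]' -1
python3 - <<'E'
from h import *
from scipy.spatial.transform import Rotation as Ro
s=status.get_state(); print(s["position"],Ro.from_euler("xyz",s["tool_rot"]).as_matrix())
a,b,d,e=200,310,270,430
im=optics.snapshot("scene"); cv2.imwrite("pics/d.png",cv2.resize(im[a:b,d:e,::-1],None,fx=4,fy=4,interpolation=cv2.INTER_CUBIC))
E
```

```text
clock: 8.7
position: [0.5781, 0.0021, 0.0657]
tool_rot: [-3.136, 1.565, 3.056]
wrist_force: [0.2, -0.6, 0.2]
gripper_width: 0.0005
[0.5781 0.0021 0.0657] [[-0.0057  0.0909  0.9958]
 [ 0.0005  0.9959 -0.0909]
 [-1.     -0.     -0.0057]]
```

View pics/d.png

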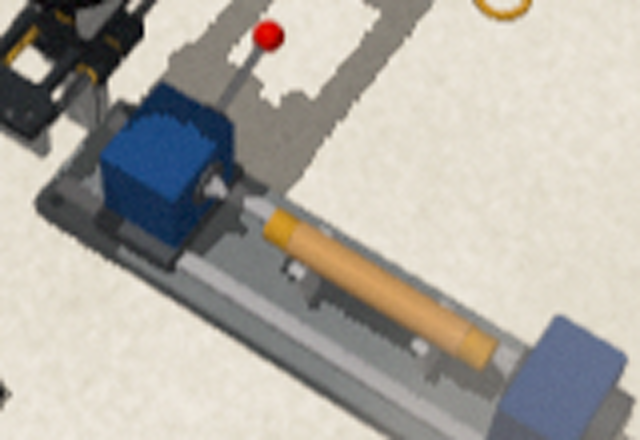

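The picture shows the bar seated in both rests between the cones, let go, and the shut fingers behind the tailstock with the lever up. Next I push.

```bash
python3 -m pendant '[[[0,0.01,0],0],[[0,0.02,0],0],[[0,0.025,0],0],[[0,0.03,0],0],[[0,0.035,0],0],[[0,0.04,0],0],[[0,0.045,0],0],[[0,0.05,0],0],[[0,0.055,0],0],[[0,0.06,0],0],[[0,0.064,0],0],[[0,0.068,0],0],[[0,0.072,0],0],[[0,0.072,0],0]]' && python3 -m pendant '[[[0,0.002,0],0],[[0,0.004,0],0],[[0,0.006,0],0],[[0,0.006,0],0]]'
```

```text
clock: 9.92
position: [0.5877, 0.0731, 0.0702]
tool_rot: [-0.562, 1.567, -0.653]
wrist_force: [0.0, -3.1, 2.3]
gripper_width: 0.0005
clock: 10.25
position: [0.5881, 0.0786, 0.0699]
tool_rot: [-0.627, 1.567, -0.718]
wrist_force: [-0.1, -4.9, 3.5]
gripper_width: 0.0009
```

Sliding at about 5 N, as expected; the bar isn't home yet.

```bash
python3 -m pendant '[[[0,0.002,0],0],[[0,0.004,0],0],[[0,0.006,0],0],[[0,0.006,0],0]]' && python3 -m pendant '[[[0,0.002,0],0],[[0,0.004,0],0],[[0,0.004,0],0]]'
```

```text
clock: 10.58
position: [0.5886, 0.0847, 0.0696]
tool_rot: [-0.57, 1.568, -0.662]
wrist_force: [0.2, -5.0, 4.0]
gripper_width: 0.0007
clock: 10.83
position: [0.5889, 0.0887, 0.0695]
tool_rot: [-0.598, 1.568, -0.689]
wrist_force: [-0.0, -6.2, 3.5]
gripper_width: 0.0007
```

```bash
python3 -m pendant '[[[0,0.002,0],0],[[0,0.003,0],0],[[0,0.003,0],0]]' && python3 -m pendant '[[[0,0.001,0],0],[[0,0.002,0],0],[[0,0.002,0],0]]'
```

```text
clock: 11.08
position: [0.589, 0.0896, 0.0695]
tool_rot: [-1.212, 1.565, -1.304]
wrist_force: [-0.9, -10.2, 4.0]
gripper_width: 0.0007
clock: 11.33
position: [0.589, 0.0899, 0.0696]
tool_rot: [-1.358, 1.562, -1.451]
wrist_force: [-1.7, -12.8, 5.3]
gripper_width: 0.0006
```

```bash
python3 -m pendant '[[[0,0.001,0],0],[[0,0.003,0],0],[[0,0.003,0],0],[[0,0.003,0],0]]'
python3 - <<'E'
from h import *
a,b,d,e=200,310,270,430
im=optics.snapshot("scene"); cv2.imwrite("pics/e.png",cv2.resize(im[a:b,d:e,::-1],None,fx=4,fy=4,interpolation=cv2.INTER_CUBIC))
E
```

```text
clock: 11.67
position: [0.5891, 0.0903, 0.0696]
tool_rot: [-1.469, 1.558, -1.563]
wrist_force: [-2.5, -18.8, 5.7]
gripper_width: 0.0006
```

View pics/e.png

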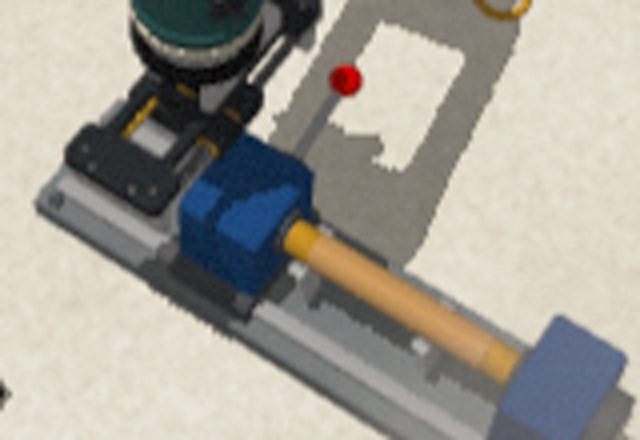

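Both cones are in: no gap shows at either end (crop (290,235) and (515,365)), and the stop is firm at 19 N. Next I locate the ball.

```bash
python3 -m pendant '[[[0,-0.01,0],0],[[0,-0.03,0],0],[[-0.03,-0.04,0],0],[[-0.07,-0.04,0],0],[[-0.11,-0.04,0],0],[[-0.12,-0.04,0],0],[[-0.12,-0.04,0],0],[[-0.12,-0.04,0],0]]'
python3 - <<'E'
from h import *
from scipy.spatial.transform import Rotation as Ro
s=status.get_state(); R=Ro.from_euler("xyz",s["tool_rot"]).as_matrix();print(s["position"],R)
for c in("top","scene"):
    im=optics.snapshot(c).astype(int); m=(im[...,0]>120)&(im[...,1]<60)&(im[...,2]<60); n,l,st,ce=cv2.connectedComponentsWithStats(m.astype("uint8"))
    for k in range(1,n):
        if st[k,4]>8: print(c,ce[k],st[k,4],onz(c,[ce[k]],.111))
E
```

```text
clock: 12.38
position: [0.5852, 0.0585, 0.1882]
tool_rot: [1.292, 1.57, 1.202]
wrist_force: [0.2, 0.1, -1.1]
gripper_width: 0.0004
[0.5852 0.0585 0.1882] [[ 0.0004  0.09    0.9959]
 [ 0.0012  0.9959 -0.09  ]
 [-1.      0.0012  0.0003]]
top [135.3333 114.8889] 9 [[0.7121 0.4646 0.111 ]]
scene [356.0541 219.6216] 37 [[0.4936 0.1477 0.111 ]]
```

```bash
python3 -m pendant '[[[0,0.025,-0.033],0],[[0,0.05,-0.066],0],[[0,0.0785,-0.1035],0],[[0,0.0785,-0.1035],0],[[0.03,0.0785,-0.1035],0],[[0.053,0.0785,-0.1035],0],[[0.053,0.0785,-0.1035],0],[[0.053,0.0785,-0.1035],0]]'
python3 - <<'E'
from h import *
s=status.get_state();print(s["position"])
a,b,d,e=180,280,290,420
im=optics.snapshot("scene"); o=cv2.resize(im[a:b,d:e,::-1],None,fx=5,fy=5,interpolation=cv2.INTER_CUBIC)
u=proj("scene",[s["position"]])[0]; cv2.circle(o,tuple(int(v) for v in ((u-[d,a]+.5)*5)),3,(0,255,0),1); cv2.imwrite("pics/f.png",o)
E
```

```text
clock: 13.15
position: [0.4874, 0.1449, 0.1323]
tool_rot: [-2.866, 1.564, -2.957]
wrist_force: [-0.4, -1.0, 0.1]
gripper_width: 0.0003
[0.4874 0.1449 0.1323]
```

View pics/f.png

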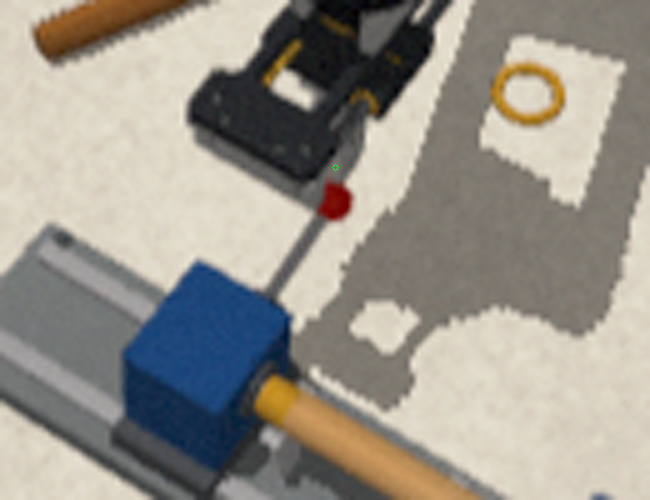

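The fingertips are over the ball (crop (335,202)), about 3 mm too far out. I'll correct that and press down.

```bash
python3 -m pendant '[[[0.005,0.001,0.003],0],[[0.012,0.001,0.003],0],[[0.02,0.001,0.003],0],[[0.028,0.001,0.003],0],[[0.036,0.001,0.003],0],[[0.044,0.001,0.003],0],[[0.052,0.001,0.003],0],[[0.06,0.001,0.003],0],[[0.066,0.001,0.003],0],[[0.07,0.001,0.003],0],[[0.07,0.001,0.003],0],[[0.07,0.001,0.003],0]]'
python3 - <<'E'
from h import *
a,b,d,e=180,320,290,430
im=optics.snapshot("scene"); o=cv2.resize(im[a:b,d:e,::-1],None,fx=4,fy=4,interpolation=cv2.INTER_CUBIC); cv2.imwrite("pics/g.png",o)
E
```

```text
clock: 14.2
position: [0.4916, 0.1459, 0.0649]
tool_rot: [-2.946, 1.569, -3.037]
wrist_force: [-0.7, -0.9, -0.5]
gripper_width: 0.0005
```

```bash
python3 -m pendant '[[[0.002,0,0],0],[[0.004,0,0],0],[[0.006,0,0],0],[[0.006,0,0],0]]'
python3 - <<'E'
from h import *
a,b,d,e=180,320,290,430
im=optics.snapshot("scene"); o=cv2.resize(im[a:b,d:e,::-1],None,fx=4,fy=4,interpolation=cv2.INTER_CUBIC); cv2.imwrite("pics/g.png",o)
E
```

```text
clock: 14.58
position: [0.4928, 0.1459, 0.0604]
tool_rot: [0.01, 1.569, -0.081]
wrist_force: [-0.7, -0.4, 4.6]
gripper_width: 0.0006
```

```bash
python3 -m pendant '[[[0.002,0,0],0],[[0.004,0,0],0],[[0.004,0,0],0],[[0.004,0,0],0]]' && python3 -m pendant '[[[-0.03,0,0],0],[[-0.07,0,0],0],[[-0.11,0,0],0],[[-0.15,0,0],0],[[-0.15,-0.04,-0.03],0],[[-0.15,-0.08,-0.06],0],[[-0.15,-0.12,-0.09],0],[[-0.15,-0.12,-0.09],0],[[-0.15,-0.12,-0.09],0]]'
python3 - <<'E'
from h import *
c="scene"
im=optics.snapshot(c).astype(int); m=(im[...,0]>110)&(im[...,1]<60)&(im[...,2]<60); n,l,st,ce=cv2.connectedComponentsWithStats(m.astype("uint8"))
for k in range(1,n):
    if st[k,4]>8: print(ce[k],st[k,4])
for z in(.111,.08,.049): print(z,proj(c,[[.4936-(.007 if z==.08 else 0),.1477,z]]))
r=[r for r in finder.silhouettes("bar",c) if r["centre"][1]>200][:1]
if r:
    ys,xs=np.nonzero(r[0]["mask"]); p=onz(c,np.c_[xs,ys],.091); mm=p.mean(0); v=np.linalg.svd(p-mm,full_matrices=False)[2][0]; q=(p-mm)@v; print(r[0]["score"],mm,v,q.min(),q.max(),(mm+v*q.min()),(mm+v*q.max()))
t=[r for r in finder.silhouettes("dark_bar",c)][:2]; print([(x["score"],x["centre"]) for x in t], [(x["score"],x["centre"]) for x in finder.silhouettes("jar",c)][:2])
print(status.get_state()["position"],status.get_state()["wrist_force"])
E
```

```text
clock: 14.97
position: [0.4932, 0.146, 0.0596]
tool_rot: [0.085, 1.568, -0.006]
wrist_force: [-5.6, -1.6, 18.5]
gripper_width: 0.0002
clock: 15.72
position: [0.3892, 0.0324, 0.2054]
tool_rot: [-1.776, 1.569, -1.871]
wrist_force: [1.0, 0.7, 0.6]
gripper_width: 0.0002
[354.4839 230.0323] 31
0.111 [[356.0552 219.6262]]
0.08 [[356.5953 223.7354]]
0.049 [[354.7448 231.5692]]
0.71 [0.6083 0.2457 0.091 ] [-0.0975 -0.9952  0.    ] -0.07733955001632531 0.08231449389815278 [0.6159 0.3227 0.091 ] [0.6003 0.1638 0.091 ]
[(0.59, [208.8, 162.0])] [(0.67, [368.5, 273.9])]
[0.3922 0.0352 0.2051] [-0.141   0.3743  0.1481]
```

```bash
python3 - <<'E'
from h import *
im=optics.snapshot("scene")[...,::-1]
i0=cv2.imread("pics/scene0.png"); print("jar diff",np.abs(im[195:240,445:485].astype(int)-i0[195:240,445:485]).mean())
e=cv2.imread("pics/e.png"); n=cv2.resize(im[200:310,270:430],None,fx=4,fy=4,interpolation=cv2.INTER_CUBIC)
for nm,(a,b,c,d) in {"tail_end":(210,300,250,370),"head_end":(310,400,430,540),"block":(180,290,200,300)}.items():
    r=cv2.matchTemplate(n[a-16:b+16,c-16:d+16],e[a:b,c:d],cv2.TM_CCOEFF_NORMED); mx=cv2.minMaxLoc(r); print(nm,mx[1],(np.array(mx[3])-16)/4)
hsv=cv2.cvtColor(im,cv2.COLOR_BGR2HSV); m=((hsv[...,0]<8)|(hsv[...,0]>172))&(hsv[...,1]>150)&(hsv[...,2]>50); m[:215]=0;m[250:]=0;m[:,:335]=0;m[:,375:]=0
ys,xs=np.nonzero(m); print(xs.mean(),ys.mean(),len(xs),ys.min(),ys.max())
E
```

```text
jar diff 8.770185185185186
tail_end 0.8723863959312439 [0.   0.25]
head_end 0.9983531832695007 [0. 0.]
block 0.8924834728240967 [ 0.25 -0.25]
354.4117647058824 229.88235294117646 34 227 233
```

```bash
python3 - <<'E'
from h import *
for c in("scene","top"):
    im=optics.snapshot(c)[...,::-1].astype(int); i0=cv2.imread(f"pics/{c}0.png").astype(int)
    a,b,d,e=(205,232,452,478) if c=="scene" else (255,282,160,190)
    for g in(i0,im):
        m=g[a:b,d:e].sum(2)<240; ys,xs=np.nonzero(m); print(c,m.sum(),xs.mean()+d,ys.mean()+a)
E
```

```text
scene 160 463.44375 213.36875
scene 125 462.752 212.6
top 363 175.28374655647383 268.3856749311295
top 361 175.22437673130193 268.3711911357341
```

The jar hasn't moved (the top view is the same as at the start). I'm handing the job in.

```bash
python3 -c "
from workcell import job,status
print(status.get_state()['clock']); print(job.finish_job())"
```

```text
16.0667
the job is handed in; nothing more can be done
None
```

I loaded the light bar into the V rests and let go of it. I then pushed the tailstock up until it stopped firmly at about 19 N, pressed the lever down to its stop, and handed the job in at 16.1 s.

**Last checks that agreed:**
- **Bar:** the picture at full push showed no gap at either cone. After locking, image matching put both ends and the tailstock within about 0.3 px of that picture.
- **Lever:** it stopped against 18.5 N with the fingertips 60 mm above the table, which is the height for fully down.
- **Dark bar and jar:** the dark bar is where it was in the scene picture, and the jar is unchanged in the top picture.

**Checks that disagreed or failed:**
- **Cameras:** they differed by about 8 mm in x on the jig's position. I settled this using the held bar as a reference.
- **Lever ball:** it appeared about 1.5 px higher than expected for fully down, which fits roughly 0.83 rad rather than 0.9. That is still past the 0.75 rad limit.
- **Jar in the scene view:** the network did not find it there at the end, and its dark area differed slightly from the start. I put this down to shadow.
- **Last picture:** I had used up the 12 views before the one with the lever down, so I checked that step only by force and numbers.

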